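# Slide a tablet under the lips of a repair cradle and shut the keeper

### The arm

A 7-joint arm with a two-finger parallel gripper is mounted at the origin on the work surface. World frame = base frame: x ahead of the robot, y to its left, z up, the work surface at z = 0. Lengths are in m, angles in rad, forces in N, time in s.
With the tool pointing down it reaches from about 0.4 to 0.85 m from the base axis. Payload 4.5 kg.
Tool frame: the origin (TCP) lies where the fingers leave the gripper's body, on its centre line; the fingertips stand 64 mm ahead of it and the grasp point (between the pads) lies 45 mm ahead of it; z points along the fingers, y is the direction in which the jaws open and shut (so a half turn about z gives the same grasp; the last joint's range is limited). The gripper opens to 88 mm and grips with 3 to 60 N. Pads are 18 mm wide; open, the fingers measure 123 mm over their backs; the gripper's body (75 mm by 187 mm) begins 45 mm behind the grasp point.
Start: joints at [-1.086, 0.689, -0.195, 1.565, 0.157, 0.902, -0.215], TCP at [0.272, 0.563, 0.303] pointing down, gripper open.
Joint ranges: [-3.01, 3.01], [-0.46, 2.08], [-1.47, 1.51], [0.13, 2.56], [-1, 4.14], [0.04, 2.09], [-2.66, 2.66]. Speed limits (rad/s): [2.57, 2.57, 3.14, 3.14, 3.14, 3.14, 3.14].

### API

Orientations are given as a unit quaternion [x, y, z, w].
In Python, from plant import monitor, snapshot, workorder, finder gives the robot as it stands.
- The arm moves only by the tool carry_out, never from a script. Its argument "motion" is one flat list of numbers, 6 for each row, row after row: the shift along the tool's x, y, z in cm, then the turn, a rotation vector about the tool's x, y, z in rad. In form: [x, y, z, rx, ry, rz, x, y, z, rx, ry, rz, ...]. A call has 1 to 8 rows; each row shifts and turns the commanded pose from where the row before left it, along the tool's axes as they then stand; what a row does not reach is not made up. A row lasts 1/8 s, in which the tool goes at most 62.5 mm and 10.7 degrees, less where a joint would pass 70% of its speed; a pose out of reach is approached as far as the arm can. A call with a gripper value outside its range is refused whole. "hand" is the finger opening in cm, from 0 to 8.81, set as the call begins (left out, the last holds). The fingers move at their own pace and stop on an object; "grip_force" is the grip in N (left out, the last holds). Time passes only in rows, so rows that do not move let the fingers close. It gives the time, the measured TCP pose, the force and the opening at its end, in the units of the state.
- monitor.get_state(): the state, without advancing time (a new reading comes with each control period).
- snapshot(name): name is "side" or "top" or "wrist"; returns a dict with "frame" (420x560x3 uint8, red, green, blue), "range_z" (420x560 float32, m along the optical axis (not along the pixel's ray), 0 where there is no reading), "fx", "fy", "cx", "cy" (pixels), "D" ([k1, k2, p1, p2, k3] as OpenCV has them; the pictures are not rectified), "rvec" (rotation vector, rad) and "tvec" (3), from world to camera coordinates, as OpenCV has them; the wrist camera has in their place "hand_eye" (4x4, takes a point from camera to tool coordinates, whose origin is the TCP and whose axes are the flange's). Camera axes: x right, y down, z forward; pixel columns grow to the right and rows downward; lengths in m; the calibration is good to about 2 mm. A picture is of the moment at which its call begins: read the wrist's pose just before it.
- workorder.finish_job(): hands the job in, once; it reports no verdict.
Trained networks look in a picture, given as the dict that the camera call returned (one of the last four; its "shot" number tells which), for a name from the list of things; names that differ only in an ending like _2 or _b are one class to them, and where a whole thing is asked for, a point or a joint stands for the part that bears it (a point fixed in the world has none). Each returns a list of dicts, best first, with "p" (0 to 1); they miss things now and then, are a little off and sometimes report something else, mostly with a low value. They report only what shows in the picture. A call takes as long as a camera call. They do not tell look-alikes from the thing itself.
- finder.masks_of(picture, thing): "pixels" (420x560 bool, what is visible of it) and "extent" ([left, top, right, bottom] in pixels, round what is visible of it).
The state is a dict: "clock": time; "q": joint angles; "qd": joint speeds; "joint_torque": joint torques, N m; "tool_pos": TCP position; "eef_rot": TCP orientation; "contact_force": force on the tool from outside, world axes, zero at the start; "moment": the same for the moment, N m; "opening": opening from 0.0 (shut) to 1.0 (fully open).
Only numpy, scipy, OpenCV 4.12 (cv2) and the standard library are available. Lean on these libraries where they do the work, as an engineer would, in place of code of your own. Each camera call takes 0.05 s, during which the arm holds its last target. There are 200 camera calls.

### The job

Pick up the tablet by the suction lifter on its glass and, keeping it level, slide it lengthwise into the open end of the aluminium cradle, under both overhanging lips, until it is fully home against the end stop; do not force it. Then swing the cradle's keeper bar fully shut behind it, and leave the phone beside it where it lies.

Things in the scene. Friction and masses are not known exactly. Their poses are not given: they have to be found in the camera images.
- lifter_grip (a point): Centre of the grey grip block (18 mm along x, 50 along y, 34 tall) of a suction lifter stuck firmly on the middle of the tablet's glass, over a black cup 54 mm wide and a neck. One rigid thing, 0.25-0.5 kg, lying on a 2 mm mat: tablet 150 (x) by 104 (y) by 9 mm thick, its underside 51 mm below this point. x runs along its length, z up; either end may go in first.
- cradle: Low aluminium cradle fixed to the bench, 205 (x) by 186 mm. Origin on the bench (bench top is z = 0), below the middle of a tablet that is fully home; +x is the way the tablet slides in, z up. Flat bed 10 mm high from x = -105 to +100 mm, with a short ramp before it. When the tablet lies home the lifter's grip centre is at x = 0, y = 0, 61 mm above the bench.
- lips_mouth (a point): Point midway between the two lips where they begin to be level (cradle x = -40 mm), at their underside, 24 mm above the bench: 5 mm of play over the tablet. Lips reach in to y = +-42.5 mm and run on to the stop, tops at 30 mm. From x = -67 to -40 mm they are bent up as a lead-in (top under 40 mm). It is open above between them: the lifter travels there.
- stop_face (a point): Middle of the end stop's face, cradle x = +75 mm, 21 mm above the bench. The side rails that lead to it are 109 mm apart (inner faces y = +-54.5 mm) from x = -45 mm on and flare to about 125 mm at the open end, x = -78 mm.
- keeper (a joint): Angle of the keeper bar at the open end, rad: 0 = shut (along the cradle's y, at its limit), growing to 2.3 as it swings out, level, towards cradle -x, then +y. Above 1.5 it is out of the tablet's way. Upright hinge at cradle x = -87, y = +79 mm. Turns lightly (under 1 N), stays where left. Shut, its inner face is at x = -80 mm: it shuts only with the tablet within 5 mm of home.
- keeper_post (a point): Point on the axis of the upright black round post (16 mm diameter) on the keeper bar, by which it is swung; 100 mm from the hinge axis. This point is 64 mm above the bench, 21 mm below the post's top; the bar's top is at 25 mm. At keeper angle q it is at cradle x = -87 - 100 sin q, y = 79 - 100 cos q mm.
- phone_center (a point): Centre of a black phone, 145 x 70 x 9 mm, with no lifter on it, lying on the mat beside the tablet (on either side of it). Leave it.
Mind the look-alikes: they are no part of the job. What is shaped like the part that bears lifter_grip but green is not meant.

How it is judged:
By the outcome, as a careful person would: the job done as asked, in the order asked, and still so for the second after the job is handed in, with the robot touching nothing.
It also fails if it takes over 67 s, if anything falls off the work surface, if the arm or the gripper's body presses on something with over 40 N, if the wrist force passes 120 N, or if a joint passes its speed limit or range.

## Working session

There is one attempt and no reset: what is moved stays moved. The work goes in short steps, Python scripts to look and compute and a tool call to move; the robot and the scene stay as the last step left them, time stands still between calls to the robot, and variables do not carry over. Pictures are saved under pics/ and viewed, about 8 in all and at most 12, crops included, and the job is handed in when it is done.

Besides the shell and the picture viewer there is one more tool, called as a command line: name --argument value ..., lists and objects as JSON in quotes. carry_out: Moves the arm, as the interface text tells. Its arguments: {"type":"object","properties":{"motion":{"type":"array"},"hand":{"type":"number"},"grip_force":{"type":"number"}},"required":["motion"]}

```bash
mkdir -p pics; cat > h.py <<'E'
import numpy as np, cv2
from scipy.spatial.transform import Rotation as R
from plant import monitor, snapshot, workorder, finder
def cam(name):
    st=monitor.get_state(); p=snapshot(name)
    if 'hand_eye' in p:
        T=np.eye(4);T[:3,:3]=R.from_quat(st['eef_rot']).as_matrix();T[:3,3]=st['tool_pos']
        p['T']=T@np.array(p['hand_eye'])
    else:
        M=np.eye(4);M[:3,:3]=cv2.Rodrigues(np.array(p['rvec'],float))[0];M[:3,3]=np.ravel(p['tvec']);p['T']=np.linalg.inv(M)
    p['K']=np.array([[p['fx'],0,p['cx']],[0,p['fy'],p['cy']],[0,0,1.]])
    return p
def pts(p,uv,z=None):
    uv=np.asarray(uv,float).reshape(-1,2)
    n=cv2.undistortPoints(uv[:,None],p['K'],np.array(p['D'],float))[:,0]
    d=np.c_[n,np.ones(len(n))]
    if z is None:
        i=uv.round().astype(int); s=p['range_z'][i[:,1],i[:,0]]
        out=(d*s[:,None])@p['T'][:3,:3].T+p['T'][:3,3]; out[s==0]=np.nan; return out
    w=d@p['T'][:3,:3].T; o=p['T'][:3,3]
    return o+w*((z-o[2])/w[:,2])[:,None]
def cloud(p):
    v,u=np.mgrid[:420,:560]; return pts(p,np.c_[u.ravel(),v.ravel()]).reshape(420,560,3)
def save(p,n): cv2.imwrite('pics/'+n,p['frame'][:,:,::-1])
E
python3 - <<'E'
from h import *
s=monitor.get_state(); print(s)
a=cam('top'); b=cam('side')
im=np.hstack([a['frame'],b['frame']])[:,:,::-1]
cv2.imwrite('pics/a.png',a['frame'][:,:,::-1]);cv2.imwrite('pics/b.png',b['frame'][:,:,::-1])
for n,p in(('top',a),('side',b)):
  C=cloud(p)
  for t in ['lifter_grip','cradle','keeper','keeper_post','phone_center']:
    for m in finder.masks_of(p,t):
      q=C[m['pixels']]; q=q[~np.isnan(q[:,0])]
      print(n,t,round(m['p'],2),m['extent'],m['pixels'].sum(),np.nanmedian(q,0).round(3) if len(q) else None, p['frame'][m['pixels']].mean(0).round())
E
```

```text
{'clock': 0.0, 'q': array([-1.08619148,  0.68996556, -0.19450537,  1.56635938,  0.15732212,
        0.9024639 , -0.21507369]), 'qd': array([-2.19668936e-06, -1.07464368e-03,  8.04134291e-04,  4.42999797e-04,
       -2.60456248e-03, -4.81873625e-04, -4.73378988e-04]), 'joint_torque': array([-9.91938759e-04, -5.27566946e+01, -1.26733683e+00, -1.53438735e+01,
       -5.27415995e-02,  6.45559427e-03,  1.48752588e-04]), 'tool_pos': array([0.27212642, 0.56207699, 0.30191711]), 'eef_rot': array([ 2.23440214e-01,  9.74717219e-01, -8.92498460e-04, -1.27026786e-04]), 'contact_force': array([0.21194875, 0.22014677, 0.45172225]), 'moment': array([ 0.02841422, -0.04295983,  0.04201216]), 'opening': 1.0002682254394788}
top lifter_grip 0.95 [174.5, 148.1, 232.2, 200.3] 1690 [0.527 0.374 0.012] [66. 68. 71.]
top lifter_grip 0.79 [186.2, 262.6, 248.3, 311.1] 1682 [0.195 0.341 0.01 ] [42. 66. 44.]
top lifter_grip 0.7 [89.7, 208.2, 130.5, 258.1] 1443 [0.372 0.654 0.01 ] [ 59. 102.  65.]
top cradle 0.56 [366.5, 88.7, 440.6, 202.5] 4522 [ 0.556 -0.222  0.012] [128. 132. 134.]
top keeper 0.58 [418.1, 88.6
[... 264 characters left out ...]
[268.0, 150.0, 309.7, 202.4] 1156 [0.517 0.124 0.011] [64. 66. 71.]
side lifter_grip 0.91 [190.6, 203.8, 219.0, 239.1] 561 [0.202 0.331 0.011] [27. 63. 33.]
side lifter_grip 0.78 [251.6, 165.1, 296.7, 197.5] 792 [0.522 0.367 0.012] [42. 43. 46.]
side lifter_grip 0.57 [191.8, 136.7, 218.9, 166.9] 512 [0.362 0.648 0.008] [36. 95. 47.]
side cradle 0.87 [339.8, 255.4, 447.5, 330.4] 3556 [ 0.546 -0.233  0.012] [135. 137. 140.]
side keeper 0.64 [412.5, 260.5, 449.8, 289.2] 281 [ 0.726 -0.287  0.025] [ 99.  99. 102.]
side keeper_post 0.79 [411.0, 258.1, 446.8, 293.9] 242 [ 0.715 -0.287  0.025] [ 97.  97. 102.]
side phone_center 0.91 [290.1, 211.1, 326.3, 240.0] 588 [0.514 0.119 0.011] [26. 28. 32.]
```

View pics/a.png

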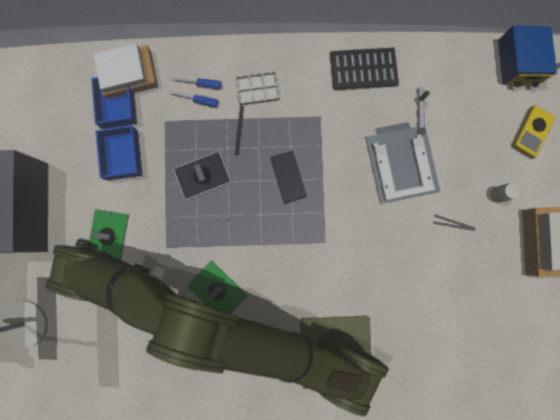

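View pics/b.png

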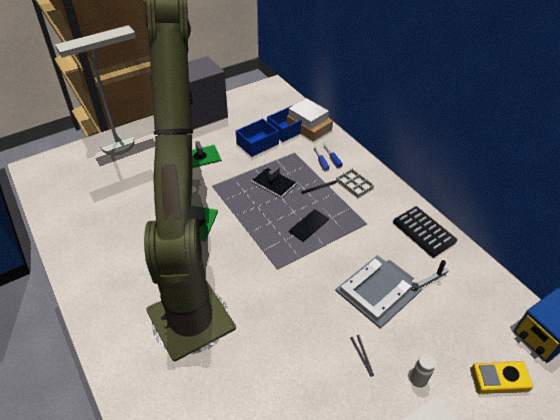

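The meant tablet is the black one with the grey grip at top px (202,174). The ones at (217,288) and (108,235) are green look-alikes. The phone is at (289,177). The cradle is at (402,163) with its ramp and open end upwards, and the keeper is swung out at (421,108). Next I'll get rough poses and move the wrist camera over the tablet.

```bash
cat >> h.py <<'E'
def rows(tgt,yaw,cmd=None):
    """tool-down target pos, yaw of tool y axis in world; returns shift in tool frame cm and rz"""
    st=monitor.get_state(); p,Rm=(st['tool_pos'],R.from_quat(st['eef_rot']))
    y=np.array([np.cos(yaw),np.sin(yaw),0]); z=np.array([0,0,-1.]); x=np.cross(y,z)
    Rt=R.from_matrix(np.c_[x,y,z]); d=Rm.inv().apply(np.array(tgt)-p)*100; rv=(Rm.inv()*Rt).as_rotvec()
    return d.round(2),rv.round(3)
def yaw_now():
    y=R.from_quat(monitor.get_state()['eef_rot']).as_matrix()[:,1]; return np.arctan2(y[1],y[0])
E
python3 - <<'E'
from h import *
a=cam('top');C=cloud(a)
print(a['T'][:3,3], 'yawnow',yaw_now())
for t,i,z in (('lifter_grip',0,.011),('cradle',0,.012),('phone_center',0,.011)):
  m=finder.masks_of(a,t)[i]['pixels']
  w=pts(a,np.argwhere(m)[:,::-1],z)[:,:2]*1000
  r=cv2.minAreaRect(w.astype(np.float32)); print(t,np.round(r[0],0),np.round(r[1]),r[2])
p=cam('wrist');print(np.array(p['hand_eye']).round(3),p['fx'])
t=[.50,.36,.30]
for yw in (-1.2,1.9): print(rows(t,yw))
E
```

```text
[0.29932051 0.17499936 1.59041811] yawnow 1.1199805858542629
lifter_grip [367. 664.] [109. 130.] 75.68290710449219
cradle [ 607. -216.] [336. 201.] 3.110952615737915
phone_center [519. 124.] [146.  72.] 14.409187316894531
[[-0.001 -0.961 -0.276  0.07 ]
 [ 1.    -0.    -0.001 -0.   ]
 [ 0.001 -0.276  0.961 -0.083]
 [ 0.     0.     0.     1.   ]] 335.81037812785485
(array([-29.32,  -8.31,   0.28]), array([ 0.  , -0.  ,  2.32]))
(array([-29.32,  -8.31,   0.28]), array([ 0.  ,  0.  , -0.78]))
```

```bash
python3 - <<'E'
from h import *
a=cam('top')
for m in finder.masks_of(a,'lifter_grip'):
  w=pts(a,np.argwhere(m['pixels'])[:,::-1],.011)[:,:2]*1000
  r=cv2.minAreaRect(w.astype(np.float32)); print(np.round(r[0],0),np.round(r[1]),r[2],a['frame'][m['pixels']].mean(0).round())
for n,uv,z in (('hinge?',(421,130),.025),('post',(424,95),.064),('stop-end corners',(375,201),.01),('',(440,192),.01),('',(367,142),.01),('',(425,127),.01)): print(n,pts(a,uv,z).round(3))
E
```

```text
[530. 377.] [102. 147.] 21.13197898864746 [65. 67. 70.]
[366. 663.] [107. 135.] 77.81346130371094 [ 59. 103.  65.]
hinge? [[ 0.645 -0.278  0.025]]
post [[ 0.742 -0.283  0.064]]
stop-end corners [[ 0.438 -0.131  0.01 ]]
 [[ 0.459 -0.33   0.01 ]]
 [[ 0.615 -0.116  0.01 ]]
 [[ 0.658 -0.296  0.01 ]]
```

```bash
cat >> h.py <<'E'
def plan(tgt,yaw,n,p0=None,y0=None):
    st=monitor.get_state(); p=np.array(st['tool_pos'] if p0 is None else p0); y0=yaw_now() if y0 is None else y0
    dy=(yaw-y0+np.pi)%(2*np.pi)-np.pi; D=(np.array(tgt)-p)*100/n; out=[]
    for k in range(n):
        a=y0+dy*k/n; y=np.array([np.cos(a),np.sin(a),0]);x=np.array([y[1]*-1,y[0],0])
        out+= [round(D@x,2),round(D@y,2),round(-D[2],2),0,0,round(-dy/n,3)]
    print(out)
    return out
E
python3 - <<'E'
from h import *
M=R.from_quat(monitor.get_state()['eef_rot']).as_matrix();print(M.round(2))
plan([.53,.377,.28],1.94,7)
E
```

```text
[[-0.9   0.44  0.  ]
 [ 0.44  0.9   0.  ]
 [ 0.    0.   -1.  ]]
[np.float64(-4.47), np.float64(-0.78), np.float64(0.32), 0, 0, np.float64(-0.117), np.float64(-4.35), np.float64(-1.3), np.float64(0.32), 0, 0, np.float64(-0.117), np.float64(-4.17), np.float64(-1.8), np.float64(0.32), 0, 0, np.float64(-0.117), np.float64(-3.93), np.float64(-2.27), np.float64(0.32), 0, 0, np.float64(-0.117), np.float64(-3.63), np.float64(-2.72), np.float64(0.32), 0, 0, np.float64(-0.117), np.float64(-3.29), np.float64(-3.12), np.float64(0.32), 0, 0, np.float64(-0.117), np.float64(-2.9), np.float64(-3.49), np.float64(0.32), 0, 0, np.float64(-0.117)]
```

carry_out --motion '[-4.5,-0.8,0.3,0,0,-0.117,-4.35,-1.3,0.3,0,0,-0.117,-4.2,-1.8,0.3,0,0,-0.117,-3.9,-2.3,0.3,0,0,-0.117,-3.6,-2.7,0.3,0,0,-0.117,-3.3,-3.1,0.3,0,0,-0.117,-2.9,-3.5,0.3,0,0,-0.117,0,0,0,0,0,0]' --hand 8

```text
clock: 1.95
tool_pos: [0.5342, 0.3718, 0.2808]
eef_rot: [-0.179, 0.984, -0.002, 0.001]
contact_force: [-0.2, 1.0, 0.3]
opening: 0.907
```

```bash
python3 - <<'E'
from h import *
s=monitor.get_state();print(s['q'].round(2),s['tool_pos'],yaw_now(),s['clock'],s['contact_force'])
p=cam('wrist');save(p,'w1.png');C=cloud(p)
m=finder.masks_of(p,'lifter_grip')
for k in m: print(k['p'],k['extent'])
zz=C[:,:,2]
def rep(n,lo,hi,sel=True):
  k=(zz>lo)&(zz<hi)&sel; w=C[k][:,:2]*1000; r=cv2.minAreaRect(w.astype(np.float32)); print(n,k.sum(),np.round(r[0],1),np.round(r[1],1),round(r[2],1),np.median(zz[k]))
rep('grip top',.07,.09)
k=np.zeros((420,560),bool)
if m: k=m[0]['pixels']
rep('tab',.006,.02,k)
E
```

```text
[-0.45  0.78 -0.45  1.5   0.38  0.96  0.93] [0.5342165  0.37178016 0.28077934] 1.9308267123513263 1.95 [-0.23397524  1.03210719  0.26324795]
0.68 [508.3, 83.0, 558.5, 199.0]
0.57 [216.1, 128.7, 360.5, 228.2]
grip top 1136 [559.7 496.6] [279.3 117.9] 58.2 0.07088303996971501
tab 2898 [400.6 624.5] [127.3  63.2] 31.8 0.010066640795248383
```

View pics/w1.png

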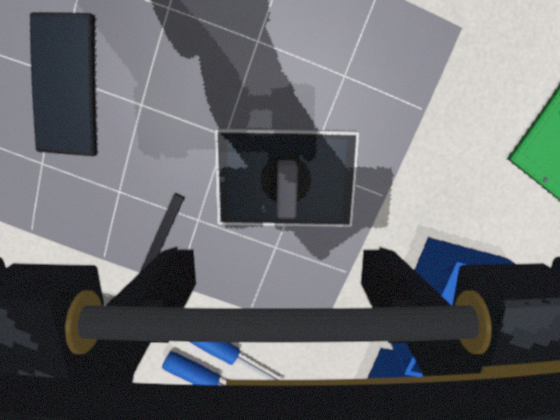

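Black tablet at px (217–357, 130–226) with its grey grip at (288,188) and a white rim. It is the one meant; green only shows at the right edge, (540,130), and the phone is at (63,83). Now I'll measure it precisely.

```bash
python3 - <<'E'
from h import *
p=cam('wrist');C=cloud(p);zz=C[:,:,2]
ms=finder.masks_of(p,'lifter_grip')
m=[k for k in ms if abs(k['extent'][0]-216)<15][0]['pixels']
w=pts(p,np.argwhere(m)[:,::-1],.011)[:,:2]*1000
r=cv2.minAreaRect(w.astype(np.float32));print('tab',r)
box=np.zeros_like(m);box[120:240,205:370]=1
for lo,hi in((.004,.02),(.06,.085),(.066,.085)):
  k=box&(zz>lo)&(zz<hi); q=C[k]; r=cv2.minAreaRect(q[:,:2].astype(np.float32)*1000);print(lo,k.sum(),r,np.median(q[:,2]), np.argwhere(k).min(0),np.argwhere(k).max(0))
# edges of grip top in pixels; corners of tablet top by eye
print(pts(p,[(217,131),(358,131),(353,226),(219,224)],.011).round(4))
E
python3 - <<'E'
import cv2
im=cv2.imread('pics/w1.png')[110:245,190:380]
cv2.imwrite('pics/w1c.png',cv2.resize(im,None,fx=4,fy=4,interpolation=cv2.INTER_CUBIC))
E
```

```text
tab ((530.8438720703125, 376.81353759765625), (106.31962585449219, 150.71157836914062), 19.77234649658203)
0.004 12244 ((529.8460083007812, 384.512939453125), (133.26925659179688, 184.14569091796875), 20.90022087097168) 0.01256697936640877 [120 205] [239 369]
0.06 1076 ((530.7193603515625, 376.6938171386719), (49.25466537475586, 18.026029586791992), 19.530532836914062) 0.07078704676910638 [166 269] [220 289]
0.066 1053 ((530.7193603515625, 376.6938171386719), (49.25466537475586, 18.026029586791992), 19.530532836914062) 0.07081945087661906 [167 269] [220 289]
[[0.5038 0.298  0.011 ]
 [0.4514 0.4344 0.011 ]
 [0.5482 0.4723 0.011 ]
 [0.5994 0.3319 0.011 ]]
```

View pics/w1c.png

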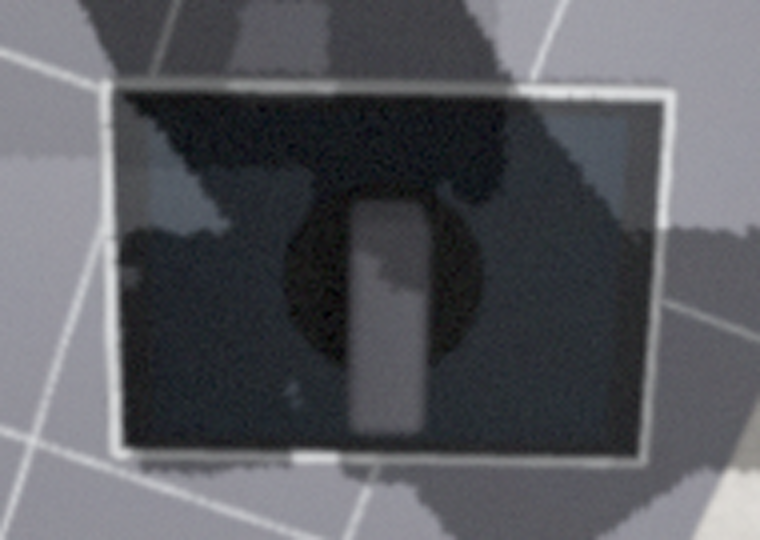

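The crop confirms it: black tablet, white rim, grey 18×50 mm grip measured at (0.5307, 0.3767), yaw 110°, top z 0.071 (expected 0.070). I'll measure the cradle before grasping.

```bash
python3 - <<'E'
from h import *
print([float(x) for x in plan([.57,-.26,.34],.13,13)])
E
```

```text
[np.float64(1.48), np.float64(-4.69), np.float64(-0.45), 0, 0, np.float64(0.139), np.float64(0.81), np.float64(-4.85), np.float64(-0.45), 0, 0, np.float64(0.139), np.float64(0.13), np.float64(-4.92), np.float64(-0.45), 0, 0, np.float64(0.139), np.float64(-0.55), np.float64(-4.89), np.float64(-0.45), 0, 0, np.float64(0.139), np.float64(-1.23), np.float64(-4.76), np.float64(-0.45), 0, 0, np.float64(0.139), np.float64(-1.88), np.float64(-4.55), np.float64(-0.45), 0, 0, np.float64(0.139), np.float64(-2.49), np.float64(-4.24), np.float64(-0.45), 0, 0, np.float64(0.139), np.float64(-3.05), np.float64(-3.85), np.float64(-0.45), 0, 0, np.float64(0.139), np.float64(-3.56), np.float64(-3.39), np.float64(-0.45), 0, 0, np.float64(0.139), np.float64(-4.0), np.float64(-2.87), np.float64(-0.45), 0, 0, np.float64(0.139), np.float64(-4.35), np.float64(-2.28), np.float64(-0.45), 0, 0, np.float64(0.139), np.float64(-4.63), np.float64(-1.66), np.float64(-0.45), 0, 0, np.float64(0.139), np.float64(-4.82), np.float64(-1.0), np.float64(-0.45), 0, 0, np.float64(0.139)]
[1.48, -4.69, -0.45, 0.0, 0.0, 0.139, 0.81, -4.85, -0.45, 0.0, 0.0, 0.139, 0.13, -4.92, -0.45, 0.0, 0.0, 0.139, -0.55, -4.89, -0.45, 0.0, 0.0, 0.139, -1.23, -4.76, -0.45, 0.0, 0.0, 0.139, -1.88, -4.55, -0.45, 0.0, 0.0, 0.139, -2.49, -4.24, -0.45, 0.0, 0.0, 0.139, -3.05, -3.85, -0.45, 0.0, 0.0, 0.139, -3.56, -3.39, -0.45, 0.0, 0.0, 0.139, -4.0, -2.87, -0.45, 0.0, 0.0, 0.139, -4.35, -2.28, -0.45, 0.0, 0.0, 0.139, -4.63, -1.66, -0.45, 0.0, 0.0, 0.139, -4.82, -1.0, -0.45, 0.0, 0.0, 0.139]
```

carry_out --motion '[1.5,-4.7,-0.45,0,0,0.14,0.8,-4.85,-0.45,0,0,0.14,0.1,-4.9,-0.45,0,0,0.14,-0.55,-4.9,-0.45,0,0,0.14,-1.2,-4.75,-0.45,0,0,0.14,-1.9,-4.55,-0.45,0,0,0.14,-2.5,-4.25,-0.45,0,0,0.14,-3.05,-3.85,-0.45,0,0,0.14]'

```text
clock: 3.15
tool_pos: [0.5537, -0.0158, 0.3184]
eef_rot: [0.368, 0.93, 0.001, 0.0]
contact_force: [0.4, 0.5, -0.1]
opening: 0.909
```

carry_out --motion '[-3.55,-3.4,-0.45,0,0,0.14,-4.0,-2.85,-0.45,0,0,0.14,-4.35,-2.3,-0.45,0,0,0.14,-4.65,-1.65,-0.45,0,0,0.14,-4.8,-1.0,-0.45,0,0,0.14,0,0,0,0,0,0]'

```text
clock: 3.9
tool_pos: [0.5673, -0.2652, 0.3406]
eef_rot: [0.666, 0.746, -0.001, 0.001]
contact_force: [-0.1, 0.7, 0.6]
opening: 0.905
```

```bash
sed -i 's/    print(out)/    print([float(x) for x in out])/' h.py; python3 - <<'E'
from h import *
s=monitor.get_state();print(s['q'].round(2),s['tool_pos'],yaw_now(),s['clock'])
p=cam('wrist');save(p,'w2.png')
np.savez('w2.npz',C=cloud(p),f=p['frame'])
import pickle;pickle.dump(p,open('w2.pkl','wb'))
for t in ['cradle','keeper','keeper_post']:
  for m in finder.masks_of(p,t): print(t,m['p'],m['extent'])
E
```

```text
[0.36 0.65 0.   1.52 0.   0.97 0.48] [ 0.56728951 -0.26520722  0.34064437] 0.1135872347528057 3.9
cradle 0.9 [170.2, 49.1, 446.0, 226.7]
keeper 0.91 [325.5, 182.1, 444.5, 225.6]
keeper_post 0.6 [329.7, 180.4, 448.0, 229.1]
```

View pics/w2.png

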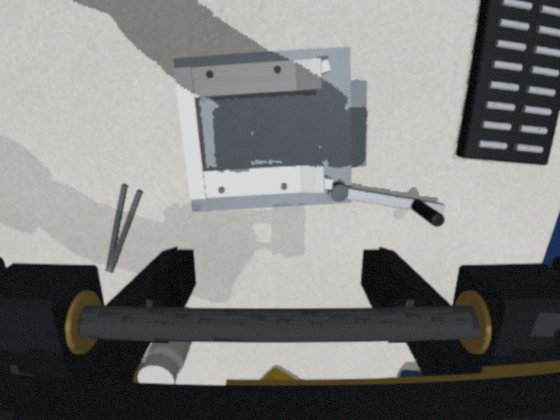

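```bash
python3 - <<'E'
from h import *
import pickle
p=pickle.load(open('w2.pkl','rb'));C=cloud(p);zz=C[:,:,2]
for u,v in ((345,60),(200,205),(340,75),(260,130),(250,85),(185,90),(240,185),(312,185),(358,120),(340,188),(322,70),(410,203),(425,208),(435,215),(120,240)):
  print((u,v),C[v,u].round(4))
print('corners z.01',pts(p,[(176,58),(350,48),(192,210),(353,203)],.010).round(4).tolist())
box=np.zeros(zz.shape,bool);box[40:215,170:356]=1
for lo,hi in((.006,.05),(.027,.034)):
  k=(box&(zz>lo)&(zz<hi)).astype(np.uint8);n,l,s,c=cv2.connectedComponentsWithStats(k)
  for i in range(1,n):
    if s[i,4]>300:
      q=C[l==i];r=cv2.minAreaRect((q[:,:2]*1000).astype(np.float32));print(lo,s[i],np.round(r[0],1),np.round(r[1],1),round(r[2],2),np.median(q[:,2]))
np.set_printoptions(linewidth=200)
print((zz[50:215:6,265]*1000).round(0)); print((zz[130,170:370:6]*1000).round(0))
E
```

```text
(345, 60) [ 0.6305 -0.1285  0.0112]
(200, 205) [ 0.4741 -0.3211  0.0118]
(340, 75) [ 0.627  -0.1459  0.0121]
(260, 130) [ 0.5411 -0.2194  0.0104]
(250, 85) [ 0.5261 -0.1703  0.032 ]
(185, 90) [ 0.4543 -0.1831  0.0329]
(240, 185) [ 0.5247 -0.2849  0.0312]
(312, 185) [ 0.6095 -0.2742  0.0361]
(358, 120) [ 0.6579 -0.1939  0.0059]
(340, 188) [ 0.6446 -0.2755  0.0289]
(322, 70) [ 0.6041 -0.1445  0.0244]
(410, 203) [ 0.7353 -0.2846  0.0266]
(425, 208) [ 0.7398 -0.2811  0.0594]
(435, 215) [ 0.7396 -0.2812  0.086 ]
(120, 240) [ 0.3661 -0.3841  0.0073]
corners z.01 [[0.4356, -0.1475, 0.01], [0.6344, -0.1146, 0.01], [0.4637, -0.3295, 0.01], [0.6685, -0.2969, 0.01]]
0.006 [  173    47   183   165 26822] [ 551.9 -221.5] [211.7 187. ] 9.96 0.011682788482368867
0.027 [ 174   59  140  141 8187] [ 526.3 -221.8] [150.  150.5] 10.06 0.03136010599916261
[ 2. 11. 31. 31. 30. 31. 30. 29. 11. 11. 11. 10. 10. 11. 12. 10. 10. 10. 11. 12. nan 31. 32. 32. 30. 11. 11. -1.]
[ 0.  1. 33. 33. 34. 18. 11. 11. 12. 11. 10. 10. 12. 11. 12. 10. 11. 10. 11. 11. 10. 10. 11.  9. 12. 11. 12. 11. 10. 10. 10.  8.  6.  1.]
```

```bash
cat > fit.py <<'E'
from h import *
def line(P):  # robust line -> angle, point
    vx,vy,x,y=cv2.fitLine(P.astype(np.float32),cv2.DIST_HUBER,0,.01,.01).ravel(); return np.degrees(np.arctan2(vy,vx)),np.array([x,y])
def edges(p,lo,hi,axis,rng,side,win):
    """first/last index along image axis where lo<z<hi; axis0: per-column"""
    zz=cloud(p)[:,:,2]; out=[]
    for i in rng:
        col=zz[win[0]:win[1],i] if axis==0 else zz[i,win[0]:win[1]]
        k=np.where((col>lo)&(col<hi))[0]
        if len(k):
            j=(k[0]-.5 if side==0 else k[-1]+.5)+win[0]; out.append((i,j) if axis==0 else (j,i))
    return np.array(out,float)
E
python3 - <<'E'
from fit import *
import pickle
p=pickle.load(open('w2.pkl','rb'))
def go(n,z,*a):
  e=edges(p,*a); P=pts(p,e,z)[:,:2]*1000; d,c=line(P); print(n,len(e),round(d,2),c.round(1),'resid',np.std((P-c)@np.array([-np.sin(np.radians(d)),np.cos(np.radians(d))])).round(2)); return d,c
A=go('plate top(-y)',.010,.006,.05,0,range(185,345),0,(30,120))
B=go('plate bot(+y)',.010,.006,.05,0,range(200,325),1,(140,230))
L=go('plate left(+x end)',.010,.006,.05,1,range(65,205),0,(150,230))
l1=go('lip1 inner',.030,.027,.035,0,range(215,315),1,(60,125))
l2=go('lip2 inner',.030,.027,.035,0,range(215,315),0,(135,200))
s=go('stop inner edge',.032,.027,.04,1,range(105,160),1,(170,225))
for th in (np.radians(np.mean([A[0],B[0],l1[0],l2[0]])),):
  ux=-np.array([np.cos(th),np.sin(th)]); uy=np.array([np.sin(th),-np.cos(th)])
  print('theta',np.degrees(th),'y plates',A[1]@uy,B[1]@uy,np.mean([A[1]@uy,B[1]@uy]),'lips',l1[1]@uy,l2[1]@uy,np.mean([l1[1]@uy,l2[1]@uy]),'x from plate end',L[1]@ux-100,'from stop',s[1]@ux-75)
  for x0 in (L[1]@ux-100,s[1]@ux-75): print('origin',x0*ux+np.mean([l1[1]@uy,l2[1]@uy])*uy)
C=cloud(p);zz=C[:,:,2];k=np.zeros(zz.shape,bool);k[195:230,405:450]=1;k&=(zz>.079)&(zz<.09);print('post top',k.sum(),C[k].mean(0))
E
```

```text
plate top(-y) 160 9.81 [ 531.6 -130.5] resid 0.41
plate bot(+y) 125 9.87 [ 551.4 -316.6] resid 0.42
plate left(+x end) 140 -80.21 [ 446.6 -236.2] resid 0.45
lip1 inner 99 9.92 [ 541.3 -176.2] resid 0.55
lip2 inner 100 9.75 [ 551.3 -260.4] resid 0.39
stop inner edge 55 -79.21 [ 472.3 -228.1] resid 0.4
theta 9.838165 y plates 219.38245 406.18738 312.7849 lips 266.13593 350.81888 308.47742 x from plate end -499.67422 from stop -501.33807
origin [ 545.0344  -218.56378]
origin [ 546.6738  -218.27948]
post top 171 [ 0.7432536  -0.28581754  0.08477971]
```

```bash
python3 - <<'E'
from fit import *
import pickle
p=pickle.load(open('w2.pkl','rb'));C=cloud(p)
np.set_printoptions(linewidth=220,suppress=True)
for c in (235,265,300):
  for a,b in((44,72),(84,104),(158,178),(190,216)):
    print(c,a,(C[a:b,c,2]*1000).round(0).tolist());print('   I',p['frame'][a:b,c].mean(1).round(0).tolist())
print(p['T'].round(3))
for lo in (.006,): 
  k=np.zeros((420,560),bool)
im=p['frame'][35:235,160:460,::-1]
cv2.imwrite('pics/w2c.png',cv2.resize(im,None,fx=2.6,fy=2.6,interpolation=cv2.INTER_CUBIC))
E
```

```text
235 44 [-0.0, 1.0, 0.0, 0.0, 1.0, 0.0, 1.0, 1.0, 1.0, 11.0, 10.0, 10.0, 11.0, 10.0, 11.0, 12.0, 11.0, 11.0, 9.0, 10.0, 32.0, 31.0, 31.0, 30.0, 30.0, 30.0, 32.0, 30.0]
   I [130.0, 128.0, 129.0, 126.0, 128.0, 129.0, 126.0, 124.0, 121.0, 108.0, 93.0, 92.0, 95.0, 91.0, 92.0, 93.0, 90.0, 88.0, 94.0, 105.0, 130.0, 142.0, 143.0, 144.0, 143.0, 141.0, 142.0, 143.0]
235 84 [30.0, 31.0, 31.0, 32.0, 30.0, 32.0, 31.0, 31.0, 29.0, 31.0, 27.0, 9.0, 12.0, 11.0, 12.0, 10.0, 11.0, 11.0, 10.0, 11.0]
   I [144.0, 148.0, 146.0, 145.0, 144.0, 146.0, 144.0, 147.0, 144.0, 135.0, 105.0, 74.0, 66.0, 70.0, 86.0, 92.0, 88.0, 86.0, 88.0, 90.0]
235 158 [12.0, 12.0, 9.0, 12.0, 11.0, 11.0, 10.0, 13.0, 11.0, 11.0, 11.0, 30.0, 31.0, 30.0, 31.0, 31.0, 30.0, 31.0, 31.0, 32.0]
   I [85.0, 88.0, 83.0, 86.0, 88.0, 85.0, 80.0, 86.0, 83.0, 85.0, 93.0, 109.0, 132.0, 157.0, 193.0, 213.0, 217.0, 218.0, 217.0, 218.0]
235 190 [30.0, 32.0, 31.0, 31.0, 32.0, 30.0, 12.0, 11.0, 10.0, 11.0, 10.0, 11.0, 11.0, 11.0, 11.0, 11.0, 10.0, 9.0, 9.0, 11.0, 3.0, 1.0, -0.0, 2.0, 0.0, 2.0]
   I [218.0, 218.0, 217.0, 217.0, 216.0, 206.0, 179.0, 
[... 2044 characters left out ...]
0, 12.0, 12.0, 29.0, 31.0, 31.0, 31.0, 32.0, 31.0, 32.0, 31.0, 32.0, 31.0, 32.0, 32.0, 31.0]
   I [86.0, 89.0, 87.0, 91.0, 91.0, 89.0, 97.0, 136.0, 184.0, 203.0, 207.0, 208.0, 208.0, 207.0, 208.0, 209.0, 209.0, 210.0, 209.0, 209.0]
300 190 [31.0, 32.0, 31.0, 10.0, 11.0, 11.0, 11.0, 10.0, 12.0, 12.0, 12.0, 11.0, 11.0, 12.0, 11.0, 11.0, 1.0, 2.0, 0.0, 1.0, 3.0, 1.0, 1.0, 1.0, 0.0, -0.0]
   I [211.0, 203.0, 181.0, 161.0, 156.0, 153.0, 155.0, 156.0, 156.0, 156.0, 157.0, 155.0, 150.0, 139.0, 145.0, 158.0, 176.0, 179.0, 179.0, 180.0, 178.0, 181.0, 183.0, 183.0, 183.0, 185.0]
[[ 0.994  0.108  0.032  0.56 ]
 [ 0.113 -0.954 -0.278 -0.195]
 [ 0.     0.28  -0.96   0.423]
 [ 0.     0.     0.     1.   ]]
```

View pics/w2c.png

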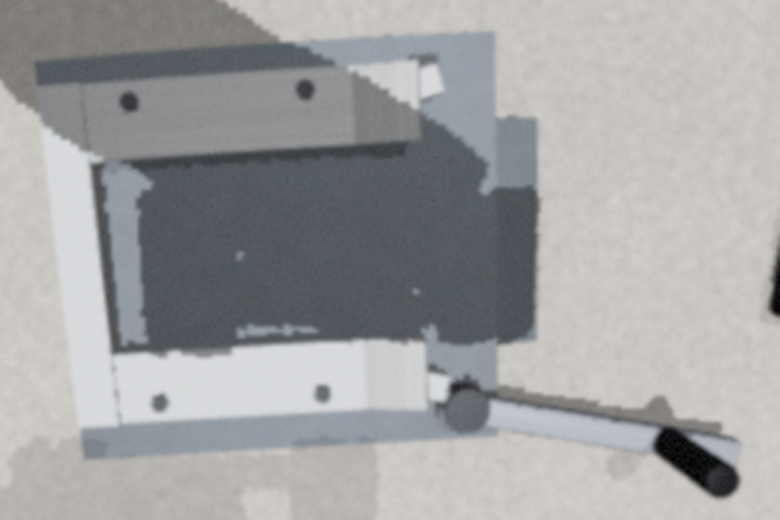

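```bash
python3 - <<'E'
from fit import *
import pickle
p=pickle.load(open('w2.pkl','rb'))
th=np.radians(9.84);ux=-np.array([np.cos(th),np.sin(th)]); uy=np.array([np.sin(th),-np.cos(th)])
def cr(n,uv,z):
  w=pts(p,uv,z)[:,:2]*1000; print(n,np.c_[w@ux+500.5,w@uy].round(1).tolist(), np.nanmean(cloud(p)[int(uv[1])-1:int(uv[1])+2,int(uv[0])-1:int(uv[0])+2,2])*1000)
for z in (.025,.03,.035): cr('hinge',(338.8,191.4),z)
cr('post top',(437.5,219),.085)
cr('ramp a',(366,80.5),.003);cr('ramp b',(366,165.5),.003)
cr('plate right top',(350,48),.01);
cr('outer lip1',(265,61.5),.03);cr('outer lip2',(265,194.6),.03);cr('inner1',(265,92),.03);cr('inner2',(265,166.5),.03)
cr('screw',(209,74),.03);cr('screw',(277,69.5),.03);cr('screw',(221.5,190),.03);cr('screw',(284,186.5),.03)
cr('stop bottom edge ',(199,100),.011)
cr('mouth lead end1',(321.5,75),.036);cr('mouth lead end2',(324,180),.036)
cr('lead knee1',(296,80),.03);cr('lead knee2',(300.5,180),.03)
E
```

```text
hinge [[-86.7, 386.7]] 29.384621943868087
hinge [[-85.8, 385.5]] 29.384621943868087
hinge [[-85.0, 384.2]] 29.384621943868087
post top [[-183.8, 408.5]] 85.27620304756881
ramp a [[-125.1, 257.7]] 1.5978094293588934
ramp b [[-125.5, 360.4]] 1.6243617637863677
plate right top [[-105.0, 221.3]] 7.67467472761208
outer lip1 [[-7.0, 233.8]] 17.233820262007555
outer lip2 [[3.3, 384.2]] 24.32118821373126
inner1 [[-4.8, 266.2]] 23.487648265649845
inner2 [[0.9, 350.2]] 16.57913844348584
screw [[56.0, 242.8]] 33.775184636515384
screw [[-19.6, 243.0]] 33.83125407997338
screw [[55.2, 375.4]] 34.53674717901154
screw [[-20.1, 375.6]] 33.9389195930181
stop bottom edge  [[74.5, 269.0]] 12.564792452812322
mouth lead end1 [[-67.8, 252.0]] 28.665053567062554
mouth lead end2 [[-67.5, 369.2]] 29.581051406718185
lead knee1 [[-40.0, 255.3]] 30.89400839896397
lead knee2 [[-40.2, 368.8]] 30.917021855100497
```

```bash
cat >> h.py <<'E'
TH=np.radians(9.84);UX=-np.array([np.cos(TH),np.sin(TH)]);UY=np.array([np.sin(TH),-np.cos(TH)]);O=np.array([.5459,-.2186])
def c2w(x,y): return O+(x*UX+y*UY)/1000
def w2c(w): d=np.atleast_2d(w)[:,:2]-O; return np.c_[d@UX,d@UY]*1000
E
python3 - <<'E'
from fit import *
import pickle
p=pickle.load(open('w2.pkl','rb'));C=cloud(p)
f=p['frame'].max(2);k=np.zeros(f.shape,bool);k[0:175,450:560]=1;k&=(f<60)
q=C[k];q=q[~np.isnan(q[:,0])];c=w2c(q);print('rack cradle x max',np.percentile(c[:,0],[99,99.9]),'y',np.percentile(c[:,1],[.5,99.5]),'z',np.percentile(q[:,2],[1,50,99]))
print('post',w2c(pts(p,(437.5,219),.085)))
# plan back to above the lifter
plan([.5307,.3767,.20],1.920,13)
E
```

```text
rack cradle x max [-242.75470648 -240.82845315] y [-136.23143944   52.28770435] z [0.00679925 0.02270165 0.02474576]
post [[-183.78641518   99.82676683]]
[4.89, 0.31, 1.08, 0.0, 0.0, -0.138, 4.8, 0.98, 1.08, 0.0, 0.0, -0.138, 4.62, 1.64, 1.08, 0.0, 0.0, -0.138, 4.35, 2.26, 1.08, 0.0, 0.0, -0.138, 3.99, 2.83, 1.08, 0.0, 0.0, -0.138, 3.57, 3.36, 1.08, 0.0, 0.0, -0.138, 3.07, 3.82, 1.08, 0.0, 0.0, -0.138, 2.51, 4.2, 1.08, 0.0, 0.0, -0.138, 1.91, 4.51, 1.08, 0.0, 0.0, -0.138, 1.27, 4.73, 1.08, 0.0, 0.0, -0.138, 0.61, 4.86, 1.08, 0.0, 0.0, -0.138, -0.07, 4.9, 1.08, 0.0, 0.0, -0.138, -0.74, 4.84, 1.08, 0.0, 0.0, -0.138]
```

carry_out --motion '[4.9,0.3,1.1,0,0,-0.138,4.8,1.0,1.1,0,0,-0.138,4.6,1.65,1.1,0,0,-0.138,4.35,2.25,1.1,0,0,-0.138,4.0,2.85,1.1,0,0,-0.138,3.55,3.35,1.1,0,0,-0.138,3.05,3.8,1.1,0,0,-0.138,2.5,4.2,1.1,0,0,-0.138]'

```text
clock: 5.1
tool_pos: [0.5459, 0.1327, 0.2522]
eef_rot: [0.169, 0.986, 0.001, -0.0]
contact_force: [0.5, 0.2, 0.2]
opening: 0.901
```

carry_out --motion '[1.9,4.5,1.1,0,0,-0.138,1.3,4.75,1.1,0,0,-0.138,0.6,4.85,1.1,0,0,-0.138,0,4.9,1.1,0,0,-0.138,-0.75,4.85,1.1,0,0,-0.138,0,0,0,0,0,0,0,0,0,0,0,0]'

```text
clock: 5.98
tool_pos: [0.5324, 0.3742, 0.1972]
eef_rot: [-0.171, 0.985, -0.0, -0.0]
contact_force: [-0.2, -0.2, 1.0]
opening: 0.905
```

```bash
python3 - <<'E'
from h import *
s=monitor.get_state();print(s['q'].round(2),s['tool_pos'],yaw_now(),s['clock'],R.from_quat(s['eef_rot']).as_matrix()[:,2])
p=cam('wrist');C=cloud(p);zz=C[:,:,2]
k=(zz>.062)&(zz<.078);k[240:]=0;n,l,st,c=cv2.connectedComponentsWithStats(k.astype(np.uint8))
i=1+st[1:,4].argmax();q=C[l==i];print(st[i],cv2.minAreaRect((q[:,:2]*1000).astype(np.float32)),np.median(q[:,2]))
plan([.5307,.3767,.10],1.92,4)
print(rows([.5307,.3767,.10],1.92))
E
```

```text
[-0.47  0.87 -0.4   1.56  0.43  0.8   0.86] [0.53240799 0.37418013 0.19721519] 1.9144647988758678 5.975 [-4.67693484e-04 -7.95206352e-04 -9.99999574e-01]
[ 271  184   28   56 1502] ((524.8809204101562, 374.9376220703125), (37.279232025146484, 17.692096710205078), 19.450927734375) 0.07073614839919533
[0.03, 0.11, 2.43, 0.0, 0.0, -0.002, 0.03, 0.11, 2.43, 0.0, 0.0, -0.002, 0.03, 0.11, 2.43, 0.0, 0.0, -0.002, 0.03, 0.11, 2.43, 0.0, 0.0, -0.002]
(array([0.11, 0.43, 9.74]), array([-0.001, -0.   , -0.007]))
```

carry_out --motion '[0.05,0.2,3.0,0,0,-0.006,0.05,0.2,3.0,0,0,0,0,0,2.5,0,0,0,0,0,1.0,0,0,0,0,0,0,0,0,0]'

```text
clock: 6.65
tool_pos: [0.5313, 0.3764, 0.1023]
eef_rot: [-0.173, 0.985, -0.0, -0.0]
contact_force: [0.7, -0.0, -0.1]
opening: 0.906
```

```bash
python3 - <<'E'
from h import *
s=monitor.get_state();print(s['tool_pos'],s['contact_force'],s['moment'],rows([.5307,.3767,.102],1.92))
E
```

```text
[0.53133546 0.37640238 0.10227163] [ 0.6915375  -0.03421944 -0.05183434] [ 0.01213588 -0.0398642   0.0176055 ] (array([0.05, 0.05, 0.03]), array([-0.001, -0.   , -0.002]))
```

carry_out --motion '[0,0,0,0,0,0,0,0,0,0,0,0,0,0,0,0,0,0,0,0,0,0,0,0,0,0,0,0,0,0,0,0,0,0,0,0]' --hand 0.5 --grip_force 35

```text
clock: 7.4
tool_pos: [0.5311, 0.3773, 0.1022]
eef_rot: [-0.173, 0.985, 0.0, -0.0]
contact_force: [0.1, -0.2, -0.1]
opening: 0.252
```

carry_out --motion '[0,0,-0.5,0,0,0,0,0,-1.5,0,0,0,0,0,-3,0,0,0,0,0,-3,0,0,0,0,0,0,0,0,0]'

```text
clock: 8.02
tool_pos: [0.5323, 0.3784, 0.1852]
eef_rot: [-0.173, 0.985, 0.002, 0.003]
contact_force: [0.4, 0.8, -3.4]
opening: 0.2
```

```bash
python3 - <<'E'
from h import *
s=monitor.get_state();print(s['tool_pos'],yaw_now(),s['contact_force'],s['moment'],s['opening'],R.from_quat(s['eef_rot']).as_matrix()[:,2])
w=c2w(-160,0);print(w,'yaw',TH)
plan([*w,.20],TH,14)
E
```

```text
[0.53228114 0.37842441 0.18522346] 1.918666919120507 [ 0.42136986  0.80584061 -3.41174856] [ 0.09117145  0.02381032 -0.04079544] 0.2001347019164767 [ 0.00437704  0.00402148 -0.99998233]
[ 0.70354621 -0.19125642] yaw 0.17174039839624203
[0.24, -4.24, -0.11, 0.0, 0.0, 0.125, -0.29, -4.24, -0.11, 0.0, 0.0, 0.125, -0.82, -4.17, -0.11, 0.0, 0.0, 0.125, -1.33, -4.04, -0.11, 0.0, 0.0, 0.125, -1.82, -3.84, -0.11, 0.0, 0.0, 0.125, -2.29, -3.58, -0.11, 0.0, 0.0, 0.125, -2.71, -3.27, -0.11, 0.0, 0.0, 0.125, -3.1, -2.91, -0.11, 0.0, 0.0, 0.125, -3.44, -2.5, -0.11, 0.0, 0.0, 0.125, -3.72, -2.05, -0.11, 0.0, 0.0, 0.125, -3.95, -1.57, -0.11, 0.0, 0.0, 0.125, -4.11, -1.07, -0.11, 0.0, 0.0, 0.125, -4.21, -0.55, -0.11, 0.0, 0.0, 0.125, -4.25, -0.02, -0.11, 0.0, 0.0, 0.125]
```

carry_out --motion '[0.1,-2.2,-0.2,0,0,0.065,0.1,-2.1,-0.2,0,0,0.065,-0.3,-4.25,-0.1,0,0,0.125,-0.8,-4.15,-0.1,0,0,0.125,-1.35,-4.05,-0.1,0,0,0.125,-1.8,-3.85,-0.1,0,0,0.125,-2.3,-3.6,-0.1,0,0,0.125,-2.7,-3.25,-0.1,0,0,0.125]'

```text
clock: 9.02
tool_pos: [0.6142, 0.0871, 0.1914]
eef_rot: [0.267, 0.964, -0.001, -0.001]
contact_force: [0.4, 0.5, -2.4]
opening: 0.202
```

carry_out --motion '[-3.1,-2.9,-0.1,0,0,0.125,-3.45,-2.5,-0.1,0,0,0.125,-3.7,-2.05,-0.1,0,0,0.125,-3.95,-1.55,-0.1,0,0,0.125,-4.1,-1.05,-0.1,0,0,0.125,-4.2,-0.55,-0.1,0,0,0.125,-2.1,0,-0.1,0,0,0.06,-2.1,0,0,0,0,0.06]'

```text
clock: 10.02
tool_pos: [0.6959, -0.1962, 0.1981]
eef_rot: [0.647, 0.762, -0.001, -0.001]
contact_force: [-0.4, -0.1, -2.5]
opening: 0.201
```

carry_out --motion '[0,0,0,0,0,0,0,0,0,0,0,0]'

```text
clock: 10.28
tool_pos: [0.6968, -0.1922, 0.1987]
eef_rot: [0.644, 0.765, 0.0, -0.001]
contact_force: [0.9, 0.7, -2.7]
opening: 0.2
```

```bash
python3 - <<'E'
from h import *
import pickle
s=monitor.get_state();print(s['q'].round(2),s['tool_pos'],w2c(s['tool_pos']),yaw_now(),s['contact_force'],s['moment'],s['opening'],R.from_quat(s['eef_rot']).as_matrix()[:,2],s['clock'])
p=cam('wrist');save(p,'w3.png');pickle.dump(p,open('w3.pkl','wb'))
for m in finder.masks_of(p,'lifter_grip'):print(m['p'],m['extent'])
E
```

```text
[ 0.22  0.94 -0.02  1.32  0.02  0.89  0.36] [ 0.69676154 -0.19220837  0.19872761] [[-153.1524513    -0.22153343]] 0.17008546273646188 [ 0.88909637  0.74638732 -2.74449084] [-0.00304923  0.07126937 -0.03892846] 0.2000881566438404 [-0.0011319   0.00182981 -0.99999769] 10.275
0.92 [137.5, 148.9, 418.2, 348.8]
```

View pics/w3.png

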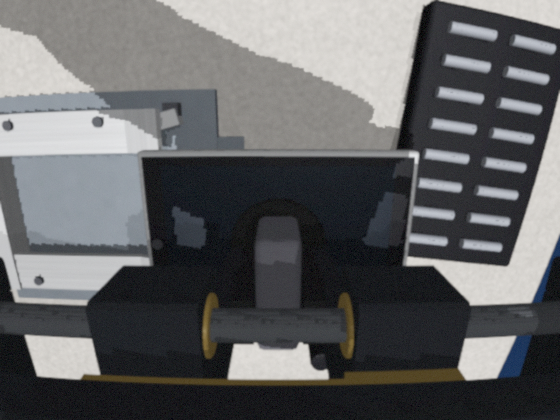

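```bash
python3 - <<'E'
from fit import *
import pickle
p=pickle.load(open('w3.pkl','rb'));C=cloud(p)
print('z tab', [round(float(np.nanmedian(C[v-2:v+3,u-2:u+3,2])),4) for u,v in((165,175),(165,250),(280,165),(390,175),(390,250))])
zt=np.nanmedian(C[165:200,170:390,2]);print(zt)
def go(n,z,*a):
  e=edges(p,*a); P=w2c(pts(p,e,z)); d,c=line(P); print(n,len(e),round(d,2),c.round(1),'resid',np.std((P-c)@np.array([-np.sin(np.radians(d)),np.cos(np.radians(d))])).round(2)); return d,c
go('tab far edge (-Y)',zt,zt-.006,zt+.006,0,range(160,400),0,(130,200))
go('tab lead edge',zt,zt-.006,zt+.006,1,range(165,245),0,(125,200))
go('tab tail edge',zt,zt-.006,zt+.006,1,range(165,245),1,(380,430))
go('lip1 inner',.03,.026,.034,0,range(40,120),1,(115,180))
go('lip2 inner',.03,.026,.034,0,range(40,100),0,(225,280))
E
```

```text
z tab [0.1079, 0.1077, 0.1077, 0.1074, 0.1073]
0.10782141445418306
tab far edge (-Y) 240 -0.36 [-170.5  -52.5] resid 0.24
tab lead edge 80 89.28 [-79.6 -22.7] resid 0.22
tab tail edge 80 89.73 [-227.2  -22.4] resid 0.19
lip1 inner 80 -0.02 [  4.9 -43. ] resid 0.23
lip2 inner 60 0.33 [22.6 40.3] resid 0.49
```

carry_out --motion '[0,0,2.0,0,0,-0.006,0,0,2.5,0,0,0,0,0,2.0,0,0,0,0,0,1.2,0,0,0,0,0,0.5,0,0,0,0,0,0,0,0,0,0,0,0,0,0,0]'

```text
clock: 11.25
tool_pos: [0.6978, -0.1937, 0.1181]
eef_rot: [0.643, 0.766, 0.0, 0.001]
contact_force: [-0.1, 0.3, -2.7]
opening: 0.199
```

```bash
python3 - <<'E'
from fit import *
s=monitor.get_state();print(s['tool_pos'],w2c(s['tool_pos']),yaw_now()-TH,s['contact_force'],s['moment'],R.from_quat(s['eef_rot']).as_matrix()[:,2],s['clock'])
p=cam('wrist');C=cloud(p);zt=np.nanmedian(C[165:200,170:390,2]);print('tab top',zt,[round(float(np.nanmedian(C[v-3:v+4,u-3:u+4,2])),4) for u,v in((165,180),(165,250),(390,180),(390,250))])
def go(n,z,*a):
  e=edges(p,*a); P=w2c(pts(p,e,z)); d,c=line(P); print(n,len(e),round(d,2),c.round(1),'resid',np.std((P-c)@np.array([-np.sin(np.radians(d)),np.cos(np.radians(d))])).round(2))
go('tab -Y',zt,zt-.006,zt+.006,0,range(170,390),0,(130,200))
f=p['frame'];save(p,'w4.png')
E
```

```text
[ 0.6977787  -0.19372839  0.1181167 ] [[-153.89488369    1.44995195]] 0.0032330326582767077 [-0.13840258  0.2692304  -2.7265537 ] [-0.10991597  0.06834182 -0.01547535] [ 1.70070335e-03 -3.51764383e-04 -9.99998492e-01] 11.25
tab top 0.02712731353530387 [0.0271, 0.027, 0.027, 0.0269]
tab -Y 220 -0.08 [-162.5  -50.7] resid 0.28
```

View pics/w4.png

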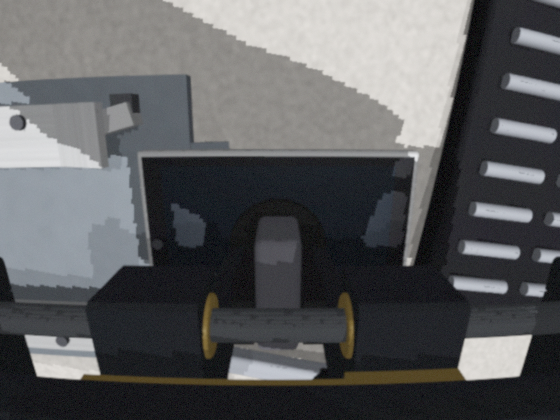

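The tablet is level (corners 0.0269–0.0271), 11 mm short of the lead-in and about 1 mm off in Y. I'll correct that, lower it 5 mm and start in.

carry_out --motion '[0.12,0,0.25,0,0,0,0,0,0.3,0,0,0,0,-0.8,0,0,0,0,0,-0.8,0,0,0,0,0,-0.8,0,0,0,0,0,-0.8,0,0,0,0,0,0,0,0,0,0]'

```text
clock: 12.18
tool_pos: [0.6645, -0.1984, 0.1117]
eef_rot: [0.643, 0.766, -0.0, -0.0]
contact_force: [0.3, -0.3, -2.0]
opening: 0.199
```

```bash
cat > chk.py <<'E'
from fit import *
s=monitor.get_state();print(s['tool_pos'],w2c(s['tool_pos']),'yaw err',yaw_now()-TH,'F cradle',w2c(np.array(s['contact_force'][:2])/1000+O),s['contact_force'][2],s['moment'],R.from_quat(s['eef_rot']).as_matrix()[:,2],s['clock'])
p=cam('wrist');C=cloud(p);zt=np.nanmedian(C[165:200,200:380,2]);print('tab top',zt,[round(float(np.nanmedian(C[v-3:v+4,u-3:u+4,2])),4) for u,v in((165,180),(165,250),(390,180),(390,250))])
def go(n,z,*a):
  e=edges(p,*a); P=w2c(pts(p,e,z)); d,c=line(P); print(n,len(e),round(d,2),c.round(1),'resid',np.std((P-c)@np.array([-np.sin(np.radians(d)),np.cos(np.radians(d))])).round(2))
go('tab -Y',zt,zt-.006,zt+.006,0,range(250,390),0,(130,200))
go('tab tail',zt,zt-.006,zt+.006,1,range(165,245),1,(380,430))
E
python3 chk.py
```

```text
[ 0.6645256  -0.19842942  0.11172211] [[-120.32757624    0.39896436]] yaw err 0.002578952605173601 F cradle [[-0.28845211  0.35535907]] -2.0416431367035472 [-0.09115373  0.02264792 -0.03798249] [-1.10916831e-03 -1.33192712e-04 -9.99999376e-01] 12.175
tab top 0.020749151925976955 [0.0206, 0.0206, 0.0206, 0.0203]
tab -Y 140 -0.03 [-131.1  -51.8] resid 0.25
tab tail 80 -89.85 [-194.3  -19.6] resid 0.18
```

carry_out --motion '[0,-0.4,-0.12,0,0,0,0,-0.8,0,0,0,0,0,-0.8,0,0,0,0,0,-0.8,0,0,0,0,0,-0.8,0,0,0,0,0,0,0,0,0,0]'

```text
clock: 12.98
tool_pos: [0.6291, -0.2047, 0.1129]
eef_rot: [0.643, 0.766, -0.0, -0.0]
contact_force: [-0.5, 0.4, -2.7]
opening: 0.2
```

```bash
python3 chk.py
```

```text
[ 0.6291427  -0.20465382  0.11289592] [[-84.40146549   0.48494504]] yaw err 0.00258579161463518 F cradle [[ 0.46462886 -0.51255776]] -2.724899566151436 [-0.07272288  0.03370556  0.02078117] [-9.82558697e-04 -1.29728827e-04 -9.99999509e-01] 12.975
tab top 0.021995878090417142 [0.022, 0.022, 0.0218, 0.0216]
tab -Y 140 0.33 [-107.9  -51.4] resid 1.21
tab tail 80 -89.95 [-158.3  -22.3] resid 0.18
```

carry_out --motion '[0,-0.8,0,0,0,0,0,-0.8,0,0,0,0,0,-0.8,0,0,0,0,0,-0.8,0,0,0,0,0,-0.8,0,0,0,0,0,0,0,0,0,0]'

```text
clock: 13.78
tool_pos: [0.5897, -0.2116, 0.1129]
eef_rot: [0.643, 0.766, -0.0, -0.0]
contact_force: [0.2, -0.6, -1.8]
opening: 0.201
```

```bash
python3 chk.py
```

```text
[ 0.5897454  -0.21156736  0.11290533] [[-44.40223889   0.56388241]] yaw err 0.002613827327763968 F cradle [[-0.12179067  0.58230313]] -1.847949534931391 [-0.05478945  0.04626875  0.01031713] [-9.64987799e-04 -7.28969033e-05 -9.99999532e-01] 13.775
tab top 0.0220607361537635 [0.0222, 0.0217, 0.0219, 0.0217]
tab -Y 140 12.07 [-67.8 -46.2] resid 3.89
tab tail 80 -89.95 [-118.3  -22.2] resid 0.18
```

carry_out --motion '[0,-0.8,0,0,0,0,0,-0.8,0,0,0,0,0,-0.8,0,0,0,0,0,-0.8,0,0,0,0,0,-0.5,0,0,0,0,0,0,0,0,0,0]'

```text
clock: 14.58
tool_pos: [0.5538, -0.2178, 0.1129]
eef_rot: [0.643, 0.766, -0.0, -0.0]
contact_force: [0.6, -0.2, -3.1]
opening: 0.203
```

```bash
python3 chk.py
```

```text
[ 0.55376962 -0.21781764  0.11291171] [[-7.88755183  0.57404956]] yaw err 0.00284107139459594 F cradle [[-0.59548775  0.34843497]] -3.1387005014628118 [-0.02398611  0.0095727   0.0296955 ] [-3.34411146e-04  5.37179618e-05 -9.99999943e-01] 14.575
tab top 0.02212403814708791 [0.0221, 0.0217, 0.022, 0.0218]
tab -Y 140 -0.59 [-18.9 -41.3] resid 0.25
tab tail 80 -89.98 [-81.9 -21.8] resid 0.17
```

carry_out --motion '[0,-0.2,0.1,0,0,0,0,-0.2,0.05,0,0,0,0,-0.15,0,0,0,0,0,0,0,0,0,0]'

```text
clock: 15.12
tool_pos: [0.5489, -0.2186, 0.1116]
eef_rot: [0.643, 0.766, 0.0, 0.0]
contact_force: [0.1, 0.1, -1.3]
opening: 0.202
```

```bash
python3 chk.py
```

```text
[ 0.54888568 -0.21859724  0.11158899] [[-2.94223214  0.50752667]] yaw err 0.003245661130771599 F cradle [[-0.1616951  -0.09064318]] -1.3450718383949236 [-0.01046696 -0.04973415 -0.05523385] [ 4.24408803e-04 -4.30214288e-05 -9.99999909e-01] 15.125
tab top 0.020890480096538377 [0.0208, 0.0203, 0.0207, 0.0202]
tab -Y 140 0.23 [-19.3 -41. ] resid 0.25
tab tail 80 89.96 [-77.  -21.9] resid 0.17
```

carry_out --motion '[0,-0.1,0,0,0,0,0,-0.1,0,0,0,0,0,0,0,0,0,0]'

```text
clock: 15.55
tool_pos: [0.547, -0.219, 0.1115]
eef_rot: [0.643, 0.766, 0.0, 0.0]
contact_force: [1.5, -0.5, 0.2]
opening: 0.199
```

carry_out --motion '[0,-0.1,0,0,0,0,0,0,0,0,0,0]'

```text
clock: 15.8
tool_pos: [0.5461, -0.2191, 0.1116]
eef_rot: [0.643, 0.766, 0.0, 0.0]
contact_force: [2.3, 0.1, 0.8]
opening: 0.203
```

```bash
python3 chk.py
```

```text
[ 0.5460694  -0.21911752  0.11156162] [[-0.07846834  0.53885999]] yaw err 0.0032788890111449254 F cradle [[-2.29926627  0.32770689]] 0.8034941072206224 [ 0.05338551 -0.25625976 -0.00142418] [ 7.03051803e-04 -4.10229219e-05 -9.99999752e-01] 15.8
tab top 0.02085441303732183 [0.0207, 0.0204, 0.0208, 0.0205]
tab -Y 140 0.23 [-16.5 -40.9] resid 0.17
tab tail 76 -89.99 [-74.2 -24.3] resid 1.74
```

carry_out --motion '[0,-0.1,0,0,0,0,0,0,0,0,0,0]'

```text
clock: 16.1
tool_pos: [0.5452, -0.2194, 0.1116]
eef_rot: [0.643, 0.766, 0.0, 0.0]
contact_force: [2.2, 0.1, 0.5]
opening: 0.2
```

carry_out --motion '[0,-0.1,0,0,0,0,0,0,0,0,0,0]'

```text
clock: 16.35
tool_pos: [0.545, -0.2194, 0.1117]
eef_rot: [0.643, 0.766, 0.001, 0.001]
contact_force: [5.3, 0.4, 0.7]
opening: 0.205
```

```bash
python3 chk.py
```

```text
[ 0.54504385 -0.21935198  0.11165788] [[0.97206897 0.5946021 ]] yaw err 0.0035142283393366502 F cradle [[-5.33403086  0.54246513]] 0.6787053340982068 [ 0.06641008 -0.97314287 -0.01898225] [ 2.72606292e-03 -1.47515455e-04 -9.99996273e-01] 16.35
tab top 0.020972988843279278 [0.0206, 0.0204, 0.0209, 0.0206]
tab -Y 140 -0.47 [-20.5 -41. ] resid 0.19
tab tail 74 89.99 [-73.4 -24.8] resid 1.28
```

Stop reached: cradle x ≈ +1 mm, 5 N reaction, tail at its home position. Now release and rise.

carry_out --motion '[0,0.05,0,0,0,0,0,0,0,0,0,0,0,0,0,0,0,0,0,0,0,0,0,0]' --hand 5

```text
clock: 16.9
tool_pos: [0.5439, -0.2194, 0.1112]
eef_rot: [0.643, 0.766, -0.0, -0.0]
contact_force: [0.3, -0.5, -0.3]
opening: 0.572
```

carry_out --motion '[0,0,-1,0,0,0,0,0,-2,0,0,0,0,0,-3,0,0,0,0,0,-3,0,0,0,0,0,-3,0,0,0,0,0,0,0,0,0]'

```text
clock: 17.65
tool_pos: [0.5455, -0.2199, 0.2342]
eef_rot: [0.643, 0.766, 0.001, 0.003]
contact_force: [-0.5, 0.1, -0.4]
opening: 0.565
```

```bash
python3 - <<'E'
from fit import *
s=monitor.get_state();print(s['q'].round(2),s['tool_pos'],w2c(s['tool_pos']),s['opening'],s['contact_force'],s['clock'])
p=cam('wrist');C=cloud(p);zz=C[:,:,2]
k=(zz>.066)&(zz<.09);k[300:]=0;n,l,st,c=cv2.connectedComponentsWithStats(k.astype(np.uint8))
for i in range(1,n):
  if st[i,4]>60:
    q=C[l==i];q=q[q[:,2]>np.median(q[:,2])-.004];r=cv2.minAreaRect(w2c(q).astype(np.float32));print(st[i],r,np.median(q[:,2]))
# plan above the post, high
w=c2w(-184,100);plan([*w,.19],TH-1.78,10)
E
```

```text
[ 0.33  0.72 -0.05  1.76  0.05  0.66  0.43] [ 0.54553513 -0.21987033  0.23417542] [[0.57660148 1.1892817 ]] 0.5654445954612233 [-0.46062418  0.1274823  -0.37862038] 17.65
[ 264  174   25   67 1586] ((0.5322399139404297, 0.7619705200195312), (17.73427391052246, 49.3605842590332), 0.6420738101005554) 0.07884004936017933
[-1.0, 1.85, 0.43, 0.0, 0.0, 0.178, -0.66, 2.0, 0.43, 0.0, 0.0, 0.178, -0.29, 2.08, 0.43, 0.0, 0.0, 0.178, 0.08, 2.1, 0.43, 0.0, 0.0, 0.178, 0.46, 2.05, 0.43, 0.0, 0.0, 0.178, 0.81, 1.94, 0.43, 0.0, 0.0, 0.178, 1.14, 1.77, 0.43, 0.0, 0.0, 0.178, 1.44, 1.53, 0.43, 0.0, 0.0, 0.178, 1.69, 1.25, 0.43, 0.0, 0.0, 0.178, 1.88, 0.94, 0.43, 0.0, 0.0, 0.178]
```

Lifter grip now at cradle (0.5, 0.8) mm, top z 0.079 (home would be 0, 0, 0.078), so the tablet is home. Next, the keeper post.

carry_out --motion '[-1.0,1.85,0.4,0,0,0.178,-0.65,2.0,0.4,0,0,0.178,-0.3,2.1,0.4,0,0,0.178,0.1,2.1,0.4,0,0,0.178,0.45,2.05,0.4,0,0,0.178,0.8,1.95,0.4,0,0,0.178,1.15,1.75,0.4,0,0,0.178,1.45,1.55,0.4,0,0,0.178]'

```text
clock: 18.7
tool_pos: [0.7042, -0.2719, 0.1974]
eef_rot: [0.988, 0.157, -0.001, -0.001]
contact_force: [0.0, -0.4, 0.0]
opening: 0.567
```

carry_out --motion '[1.7,1.25,0.4,0,0,0.178,1.9,0.95,0.4,0,0,0.178,0,0,0,0,0,0,0,0,0,0,0,0]'

```text
clock: 19.2
tool_pos: [0.7435, -0.2852, 0.1903]
eef_rot: [1.0, -0.016, -0.001, -0.0]
contact_force: [-0.4, 0.1, 0.3]
opening: 0.567
```

```bash
python3 - <<'E'
from fit import *
s=monitor.get_state();print(s['q'].round(2),s['tool_pos'],w2c(s['tool_pos']),yaw_now()-TH,s['opening'],s['clock'])
p=cam('wrist');save(p,'w5.png');C=cloud(p);zz=C[:,:,2]
k=(zz>.078)&(zz<.09);k[330:]=0;n,l,st,c=cv2.connectedComponentsWithStats(k.astype(np.uint8))
for i in range(1,n):
  if st[i,4]>40:
    q=C[l==i];r=cv2.minAreaRect(w2c(q).astype(np.float32));print(st[i],r,np.median(q[:,2]))
w=c2w(-184,100);print(rows([*w,.112],TH-1.78))
E
```

```text
[ 0.14  1.11  0.47  1.02 -0.47  1.11 -1.01] [ 0.74351554 -0.28517611  0.19029422] [[-183.33070153   99.36868407]] -1.7746653956451641 0.5666061869353336 19.2
[266 219  26  28 566] ((-184.7692108154297, 100.5583724975586), (14.859600067138672, 15.281621932983398), 29.3153133392334) 0.08526685977635484
(array([0.08, 0.05, 7.89]), array([-0.001,  0.002,  0.005]))
```

View pics/w5.png

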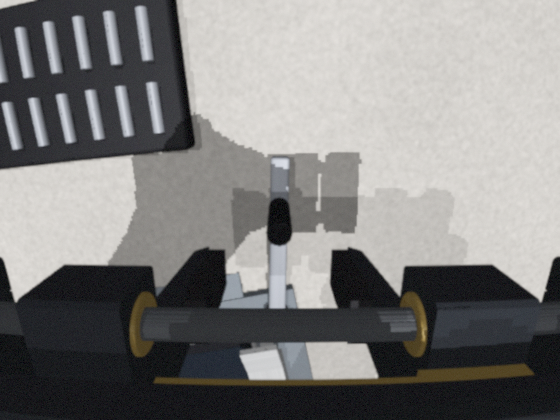

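carry_out --motion '[0.15,0.1,2.5,0,0,0,0,0,3,0,0,0,0,0,2.0,0,0,0,0,0,0.35,0,0,0,0,0,0,0,0,0]'

```text
clock: 19.88
tool_pos: [0.7463, -0.2866, 0.1132]
eef_rot: [1.0, -0.017, 0.0, 0.0]
contact_force: [0.7, -0.0, 0.7]
opening: 0.571
```

carry_out --motion '[0,0,0,0,0,0,0,0,0,0,0,0,0,0,0,0,0,0,0,0,0,0,0,0,0,0,0,0,0,0]' --hand 0.5 --grip_force 8

```text
clock: 20.5
tool_pos: [0.7462, -0.2864, 0.1132]
eef_rot: [1.0, -0.017, 0.0, 0.0]
contact_force: [0.2, 0.8, 1.1]
opening: 0.18
```

```bash
cat > arc.py <<'E'
from h import *
import sys
q1=float(sys.argv[1]);n=int(sys.argv[2])
s=monitor.get_state();c=w2c(s['tool_pos'])[0];e=c-np.array([-87,79]);q0=np.arctan2(-e[0],-e[1])
print('tool q',q0,'r',np.hypot(*e),'yaw q',TH-yaw_now(),s['tool_pos'][2],s['opening'],s['contact_force'],s['clock'])
yq=TH-yaw_now();out=[]
P=lambda q:np.array([-87-100*np.sin(q),79-100*np.cos(q)])
for k in range(n):
    a=q0+(q1-q0)*k/n;b=q0+(q1-q0)*(k+1)/n;y=yq+(q1-yq)*k/n
    d=(P(b)-(c if k==0 else P(a)))/10; ty=np.array([-np.cos(y),np.sin(y)]);tx=np.array([-ty[1],ty[0]])
    out+=[round(float(d@tx),2),round(float(d@ty),2),0,0,0,round((q1-yq)/n,3)]
print(out)
E
python3 arc.py 0.0 14
```

```text
tool q 1.7899085867705338 r 101.23708651108464 yaw q 1.7766272286303946 0.1132287132764532 0.1796293094129095 [0.22660925 0.83080551 1.09735004] 20.5
[-0.19, -1.28, 0, 0, 0, np.float64(-0.127), -0.07, -1.28, 0, 0, 0, np.float64(-0.127), -0.07, -1.28, 0, 0, 0, np.float64(-0.127), -0.07, -1.28, 0, 0, 0, np.float64(-0.127), -0.07, -1.28, 0, 0, 0, np.float64(-0.127), -0.07, -1.28, 0, 0, 0, np.float64(-0.127), -0.07, -1.28, 0, 0, 0, np.float64(-0.127), -0.07, -1.28, 0, 0, 0, np.float64(-0.127), -0.07, -1.28, 0, 0, 0, np.float64(-0.127), -0.08, -1.28, 0, 0, 0, np.float64(-0.127), -0.08, -1.28, 0, 0, 0, np.float64(-0.127), -0.08, -1.28, 0, 0, 0, np.float64(-0.127), -0.08, -1.28, 0, 0, 0, np.float64(-0.127), -0.08, -1.28, 0, 0, 0, np.float64(-0.127)]
```

carry_out --motion '[-0.1,-0.6,0,0,0,-0.063,-0.1,-1.3,0,0,0,-0.127,-0.07,-1.3,0,0,0,-0.127,-0.07,-1.3,0,0,0,-0.127,-0.07,-1.3,0,0,0,-0.127,-0.07,-1.3,0,0,0,-0.127,-0.07,-1.3,0,0,0,-0.127,0,0,0,0,0,0]'

```text
clock: 21.5
tool_pos: [0.716, -0.2084, 0.1132]
eef_rot: [0.923, 0.385, 0.001, -0.001]
contact_force: [3.0, 2.0, -0.8]
opening: 0.179
```

```bash
python3 arc.py 0.0 8
```

```text
tool q 0.9411818895574988 r 101.87047916897885 yaw q 0.951747079266959 0.11322467751482321 0.17937826616718242 [ 3.03731739  1.95228694 -0.8252165 ] 21.5
[-0.27, -1.17, 0, 0, 0, np.float64(-0.119), -0.08, -1.17, 0, 0, 0, np.float64(-0.119), -0.08, -1.17, 0, 0, 0, np.float64(-0.119), -0.08, -1.17, 0, 0, 0, np.float64(-0.119), -0.08, -1.17, 0, 0, 0, np.float64(-0.119), -0.07, -1.17, 0, 0, 0, np.float64(-0.119), -0.07, -1.17, 0, 0, 0, np.float64(-0.119), -0.07, -1.17, 0, 0, 0, np.float64(-0.119)]
```

carry_out --motion '[-0.25,-1.2,0,0,0,-0.12,-0.1,-1.2,0,0,0,-0.12,-0.1,-1.2,0,0,0,-0.12,-0.1,-1.2,0,0,0,-0.12,-0.1,-1.2,0,0,0,-0.12,-0.1,-1.2,0,0,0,-0.12,-0.08,-1.0,0,0,0,-0.1,0,0,0,0,0,0]'

```text
clock: 22.5
tool_pos: [0.6388, -0.1798, 0.113]
eef_rot: [0.693, 0.721, 0.002, -0.003]
contact_force: [-1.1, 8.9, 4.5]
opening: 0.178
```

```bash
python3 arc.py 0.0 4
```

```text
tool q 0.1097614508465763 r 101.97404111295499 yaw q 0.1321827575117859 0.11302690035456683 0.17760431601749693 [-1.10938521  8.85947661  4.54641365] 22.5
[-0.21, -0.27, 0, 0, 0, np.float64(-0.033), -0.01, -0.27, 0, 0, 0, np.float64(-0.033), -0.01, -0.27, 0, 0, 0, np.float64(-0.033), -0.01, -0.27, 0, 0, 0, np.float64(-0.033)]
```

carry_out --motion '[0.15,-0.3,0,0,0,-0.033,0.05,-0.3,0,0,0,-0.033,0,-0.3,0,0,0,-0.033,0,-0.2,0,0,0,-0.033,0,0,0,0,0,0]'

```text
clock: 23.12
tool_pos: [0.6277, -0.1809, 0.113]
eef_rot: [0.645, 0.765, 0.001, -0.002]
contact_force: [-1.6, 4.9, 4.4]
opening: 0.176
```

```bash
python3 arc.py 0.0 2
```

```text
tool q 0.0007196607547795496 r 102.1888661865737 yaw q 0.0019057137615438868 0.1129955379794544 0.17616281478104784 [-1.59670722  4.9434093   4.44662666] 23.125
[-0.22, -0.0, 0, 0, 0, np.float64(-0.001), -0.0, -0.0, 0, 0, 0, np.float64(-0.001)]
```

Push on in small steps until it meets its limit.

carry_out --motion '[0.1,-0.1,0,0,0,0,0,-0.1,0,0,0,0,0,0,0,0,0,0]'

```text
clock: 23.5
tool_pos: [0.6268, -0.1809, 0.113]
eef_rot: [0.644, 0.765, 0.001, 0.0]
contact_force: [1.2, 4.9, 0.6]
opening: 0.177
```

carry_out --motion '[0,-0.1,0,0,0,0,0,-0.1,0,0,0,0,0,0,0,0,0,0]'

```text
clock: 23.88
tool_pos: [0.6265, -0.1809, 0.1131]
eef_rot: [0.644, 0.765, 0.002, 0.001]
contact_force: [5.3, 6.0, -0.1]
opening: 0.173
```

```bash
python3 arc.py 0.0 1
```

```text
tool q -0.01137491531113259 r 102.33466485195088 yaw q 0.00010336030910390592 0.11309939891448025 0.17327808333724048 [ 5.32005666  6.03226908 -0.07518755] 23.875
[-0.23, 0.12, 0, 0, 0, np.float64(-0.0)]
```

carry_out --motion '[0,0,0,0,0,0,0,0,0,0,0,0,0,0,0,0,0,0,0,0,0,0,0,0]' --hand 4

```text
clock: 24.38
tool_pos: [0.6235, -0.1832, 0.1128]
eef_rot: [0.644, 0.765, -0.0, -0.0]
contact_force: [-1.0, 0.4, -0.3]
opening: 0.454
```

carry_out --motion '[0,0,-1,0,0,0,0,0,-2,0,0,0,0,0,-4,0,0,0,0,0,-5,0,0,0,0,0,-5,0,0,0,-4,0,-2,0,0,0,-4,0,0,0,0,0,0,0,0,0,0,0]'

```text
clock: 25.38
tool_pos: [0.6366, -0.2664, 0.3049]
eef_rot: [0.646, 0.763, -0.001, 0.002]
contact_force: [0.0, 0.4, -0.3]
opening: 0.45
```

```bash
python3 - <<'E'
from fit import *
s=monitor.get_state();print(s['tool_pos'],w2c(s['tool_pos']),s['contact_force'],s['opening'],s['clock'])
p=cam('wrist');save(p,'w6.png');C=cloud(p);zz=C[:,:,2]
for lo,hi,nm in((.068,.0815,'grip'),(.0822,.09,'post')):
  k=(zz>lo)&(zz<hi);k[280:]=0;n,l,st,c=cv2.connectedComponentsWithStats(k.astype(np.uint8))
  for i in range(1,n):
    if st[i,4]>40:
      r=cv2.minAreaRect(w2c(C[l==i]).astype(np.float32));print(nm,st[i],r,np.median(C[l==i][:,2]))
a=cam('top')
for m in finder.masks_of(a,'phone_center')[:1]:
  w=pts(a,np.argwhere(m['pixels'])[:,::-1],.011)[:,:2]*1000;r=cv2.minAreaRect(w.astype(np.float32));print('phone',r)
E
```

```text
[ 0.63664338 -0.26638154  0.30485809] [[-81.24269417  62.58642945]] [ 0.00481196  0.35325313 -0.31969139] 0.4500498370539786 25.375
grip [ 176   95   25   55 1159] ((0.06924057006835938, 1.115427017211914), (48.45817947387695, 18.779150009155273), 89.1520767211914) 0.07861917009569358
post [274  86  18  19 268] ((-86.60282897949219, -21.26227378845215), (15.150958061218262, 14.734275817871094), 89.45719909667969) 0.08522973990758154
phone ((518.3865966796875, 124.34894561767578), (145.05287170410156, 70.00382995605469), 15.128016471862793)
```

View pics/w6.png

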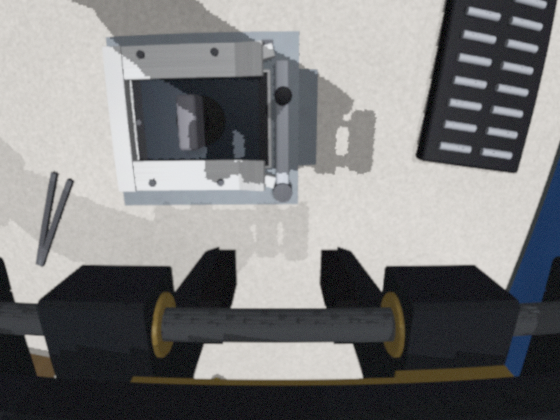

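The tablet lies under both lips, with its grip at (190,120). The keeper bar is shut across the open end, with the post at (283,95) and the hinge at (283,190). The measured post position is (-86.6, -21.3), against (-87, -21) when shut.

```bash
python3 -c "
from plant import workorder;print(workorder.finish_job())"
```

```text
the job is handed in; nothing more can be done
None
```

The tablet is fully home in the cradle with the keeper bar shut behind it, and the job is handed in at about 25.5 s of the 67 s allowed. I picked it up by the lifter grip, kept it level and slid it in under both lips. It met the end stop with about 5 N of reaction. I then released it and swung the keeper by its post until it met its limit, also at about 5 N.

Last checks:

| Check | Measured | Expected |
|---|---|---|
| Lifter grip, cradle x, y (mm) | 0.1, 1.1 | 0, 0 |
| Grip top height (mm) | 78.6 | 78 |
| Keeper post, cradle x, y (mm) | -86.6, -21.3 | -87, -21 |
| Phone centre, world x, y (mm) | 518, 124 | 519, 124 (before) |

- **At hand-in:** the gripper was clear of everything, and the force reading was near zero.
- **Largest force:** about 10 N at the wrist, sideways on the post during the swing. My hinge estimate was about 2 mm off, and I corrected for it on the way.
- **Small disagreement:** the cradle's centre line came out 1 to 4 mm differently depending on the feature measured. I went by the lips, and the tablet slid in without touching the sides.

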